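Square a loom frame in the corner stop and trap it with the sliding jaw

ROBOT

A 7-joint arm with a two-finger parallel gripper is mounted at the origin on the work surface. World frame = base frame: x ahead of the robot, y to its left, z up, the work surface at z = 0. Lengths are in m, angles in rad, forces in N, time in s.
With the tool pointing down it reaches from about 0.4 to 0.875 m from the base axis. Payload 19.3 kg.
Tool frame: the origin (TCP) lies on the centre line of the jaws, within the pads' length; the fingertips stand 14 mm ahead of it and the grasp point (between the pads) lies 5 mm behind it; x points along the fingers, y is the direction in which the jaws open and shut, and the axes are right-handed (so a half turn about x gives the same grasp; the last joint's range is limited). The gripper opens to 85 mm and grips with 20 to 120 N. Pads are 22 mm wide; open, the fingers measure 114 mm over their backs; the gripper's body (76 mm by 85 mm) begins 54 mm behind the grasp point. The pads swing forward as they close: fully open they stand 13 mm farther back than shut.
Start: joints at [-1.216, 0.521, -0.036, 1.599, 0.021, 1.021, -0.113], TCP at [0.258, 0.569, 0.223] pointing down, gripper open.
Joint ranges: [-2.91, 2.91], [-0.3, 2.13], [-1.5, 1.42], [0.17, 2.43], [-1.26, 4.41], [0.16, 1.93], [-2.52, 2.52]. Speed limits (rad/s): [1.89, 1.89, 2.39, 2.39, 3.01, 3.01, 3.01].

INTERFACE

Orientations are given as [roll, pitch, yaw] about the fixed x, y, z axes, in that order (R = Rz(yaw) Ry(pitch) Rx(roll)).
In Python, from workcell import monitor, optics, bot gives the robot as it stands.
- The arm moves only by the tool arm_command, never from a script. Its arguments are lists of equal length, an entry for each row: "delta_pos": the shift along the tool's x, y, z as a fraction of full scale, a list of three; "rotation": the turn, a rotation vector about the tool's x, y, z as a fraction of full scale, a list of three. In form: {"delta_pos": [[dx, dy, dz], ...], "rotation": [[wx, wy, wz], ...]}. A call has 1 to 10 rows; each row shifts and turns the pose as measured when the row begins, along the tool's axes as they then stand; what a row does not reach is not made up. Full scale, the value 1, is 30 mm for a shift and 6 degrees for a turn. A row lasts 1/10 s, in which the tool goes at most 50 mm and 8.59 degrees, less where a joint would pass 70% of its speed; a pose out of reach is approached as far as the arm can. A call with a number of a shift or a turn outside -1 to 1 is refused whole. A call with a gripper value outside its range is refused whole. "gripper" is the closure, from -1 (fully open) to 1 (shut), so that 0 is half open, set as the call begins (left out, the last holds). The fingers move at their own pace and stop on an object; "grip_force" is the grip in N (left out, the last holds). Time passes only in rows, so rows that do not move let the fingers close. It gives the time, the measured TCP pose, the force and the opening at its end, in the units of the state.
- monitor.observe(): the state, without advancing time (a new reading comes with each control period).
- optics.grab_frame(name): name is "scene" or "top"; returns the picture (420x560x3 uint8, red, green, blue); there is no depth.
- optics.camera_params(name): a dict with "fx", "fy", "cx", "cy" (pixels), "origin" and "rotation" of the camera in the world. Camera axes: x right, y down, z forward; pixel columns grow to the right and rows downward; lengths in m; the calibration is good to about 2 mm. A picture is of the moment at which its call begins. camera_params takes no time and is no camera call.
- bot.job_done(): hands the job in, once; it reports no verdict.
The state is a dict: "clock": time; "qpos": joint angles; "qd": joint speeds; "joint_efforts": joint torques, N m; "position": TCP position; "tool_rot": TCP orientation; "force": force on the tool from outside, world axes, zero at the start; "moment": the same for the moment, N m; "grip_width": finger opening in m.
Only numpy, scipy, OpenCV 4.12 (cv2) and the standard library are available. Lean on these libraries where they do the work, as an engineer would, in place of code of your own. Each camera call takes 0.05 s, during which the arm holds its last target. There are 200 camera calls.

TASK

Square up the small bare white loom frame in the jig for pegging: push it along the table, without lifting or tipping it, back flush against the aluminium fence and sideways flush against the dark wooden end stop, and push the red sliding jaw along the fence until it bears on the frame's other side. Leave the frame flat and square in that corner with the jaw touching it, and leave the other things on the table where they are.

Things in the scene. Friction and masses are not known exactly. Their poses are not given: they have to be found in the camera images.
- jig: Squaring jig, fixed to the table: aluminium fence bar 420 long (its y), 30 deep, 30 high, with a dark end stop (see point corner). Origin on the table, middle of the fence's front face (towards the robot). +x points away from the robot through the fence (x 0 to 30), so the frame belongs on the -x side; +y runs along the fence from end stop to jaw; z up.
- corner (a point): Inner corner of the jig at table level (jig x 0, y -170), where the fence's front face meets the end stop's face; axes as the jig's. The dark wooden end stop reaches from here 80 towards the robot (-x), is 28 high, 24 thick to -y. Seated, the frame's middle is at x -60, y +90 from here.
- loom: Loose bare white-painted wooden loom frame, 120 (its x) by 180 (its y) outside, bars 20 wide, 20 high, open middle, brass pins 6 high on its two long bars. Flat on the table; origin mid-frame at the underside; 0.15 to 0.3 kg. Starts clear of fence and stop, within 0.2 rad of the jig's yaw, between end stop and jaw; its +x side goes to the fence, its -y side to the end stop.
- jaw (a joint): Slide of the red jaw along the fence, m: 0 with its inner face at jig y +0.17, growing towards the end stop (-y): inner face at 0.17 - value. Range 0 to 0.19; about 0.16 when it touches the seated frame. Starts at 0 to 0.025. Cannot come off, takes about 2.5 N to slide, stays where left.
- jaw_face (a point): Middle of the jaw's inner face (towards the end stop), jig x -42, 17 above the table, axes as the jig's. The jaw is a red block 80 long (jig x -82 to -2), 22 thick (y), top 31 above the table, with a saddle over the fence carrying a black knob, top 53 above the table.
- jaw_push (a point): Middle of the jaw's outer face (22 mm further to +y than jaw_face, 17 above the table), the free side on which it can be pushed towards the end stop. Axes as the jig's.
- bobbin_blue: Bystander: blue bobbin with dark wooden flanges, standing, 42 across, 48 high; origin at its underside. Leave alone.
- bobbin_green: Bystander: green bobbin with dark wooden flanges, standing beyond the fence, 42 across, 48 high; origin at its underside. Leave alone.
- cone: Bystander: orange yarn cone, 100 across, 172 high; origin at its underside. Leave alone.
- mug: Bystander: blue mug, 80 across, 90 high; origin at its underside. Leave alone.
- beater: Bystander: dark wooden weaving fork lying flat beyond the end stop, 180 long (its x), 45 wide, 12 thick; origin at the underside. Leave alone.
- pot: Bystander: steel pot with pencils, 76 across, 160 high with the pencils; origin at its underside. Leave alone.
- tape: Bystander: round yellow tape measure lying flat, 64 across, 20 high; origin at its underside. Leave alone.
Not all that is in view belongs to the job. Leave any pink or turquoise look-alike of the loom alone.

How it is judged:
At the end, for the whole second after the job is handed in: The frame lies flat and at rest, its back side within 3 mm of the fence, its side within 3 mm of the end stop, square to the jig within 0.03 rad, and the jaw's inner face is within 3 mm of the frame's other side (x of loom in the frame of jig between -0.063 and -0.057 m and y of loom in the frame of jig between -0.083 and -0.077 m and angle between the x axis of loom and the x axis of jig, either way round below 0.03 rad and height (world z) of loom below 0.003 m and angle between loom's own z axis and vertical below 0.03 rad and y of jaw_face in the frame of loom below 0.093 m and linear speed of loom below 0.01 m/s); the robot touches nothing.
It fails at once if the frame was lifted more than 8 mm off the table (height (world z) of loom above 0.008 m).
It fails at once if the frame was tipped by more than 0.1 rad (angle between loom's own z axis and vertical above 0.1 rad).
It fails at once if one of the other things on the table was moved by more than 15 mm (distance of any of bobbin_blue, bobbin_green, cone, mug, beater, pot, tape from where it was at the start of the episode above 0.015 m).
It also fails if it takes over 45 s, if anything falls off the work surface, if the arm or the gripper's body presses on something with over 40 N, if the wrist force passes 120 N, or if a joint passes its speed limit or range.

## Working session

There is one attempt and no reset: what is moved stays moved. The work goes in short steps, Python scripts to look and compute and a tool call to move; the robot and the scene stay as the last step left them, time stands still between calls to the robot, and variables do not carry over. Pictures are saved under pics/ and viewed, about 8 in all and at most 12, crops included, and the job is handed in when it is done.

Besides the shell and the picture viewer there is one more tool, called as name(argument=value, ...) on one line, values as JSON. arm_command: Moves the arm, as the interface text tells. Its arguments: {"type":"object","properties":{"delta_pos":{"type":"array","items":{"type":"array","items":{"type":"number"}}},"rotation":{"type":"array","items":{"type":"array","items":{"type":"number"}}},"gripper":{"type":"number"},"grip_force":{"type":"number"}},"required":["delta_pos","rotation"]}

```bash
mkdir -p pics; python3 - <<'E'
from workcell import monitor, optics, bot
import cv2
for n in ("top","scene"):
    cv2.imwrite(f"pics/{n}0.png",cv2.resize(optics.grab_frame(n)[:,:,::-1],(800,600),interpolation=cv2.INTER_CUBIC))
    print(n,optics.camera_params(n))
print(monitor.observe())
E
```

```text
top {'fx': 515.96442048327, 'fy': 515.96442048327, 'cx': 278.07264066945976, 'cy': 204.59705103703473, 'origin': array([0.27217409, 0.02318693, 1.64840192]), 'rotation': array([-2.99254616, -0.0068607 , -1.56217949])}
scene {'fx': 385.4365628741626, 'fy': 385.4365628741626, 'cx': 277.5621307640356, 'cy': 210.53569979332354, 'origin': array([1.13387577, 0.05497292, 0.86674731]), 'rotation': array([-2.47953738,  0.0042333 ,  1.61302724])}
{'clock': 0.1, 'qpos': array([-1.21623045,  0.52189753, -0.03630821,  1.59990555,  0.02118493,
        1.02110285, -0.11278271]), 'qd': array([-8.04904190e-05,  1.40566057e-03,  3.42622257e-04, -5.61990094e-04,
        4.04462352e-04,  5.30493246e-04,  1.60315510e-03]), 'joint_efforts': array([ 3.08987270e-03, -9.28496289e+01,  1.98298641e+00, -3.70531869e+01,
        1.79380394e-02,  5.28102639e-03,  1.38482096e-05]), 'position': array([0.25748611, 0.56918503, 0.22213522]), 'tool_rot': array([-1.50559156,  1.56986743, -1.93037649]), 'force': array([-0.52497849, -0.55319087, -0.95265267]), 'moment': array([-0.00557085,  0.01476858, -0.05189883]), 'grip_width': 0.08536799414649171}
```

View pics/top0.png

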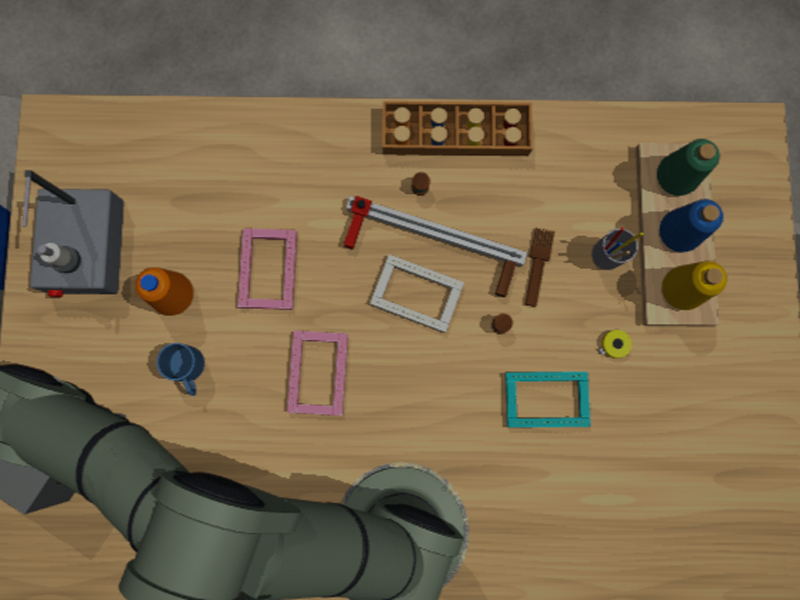

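View pics/scene0.png

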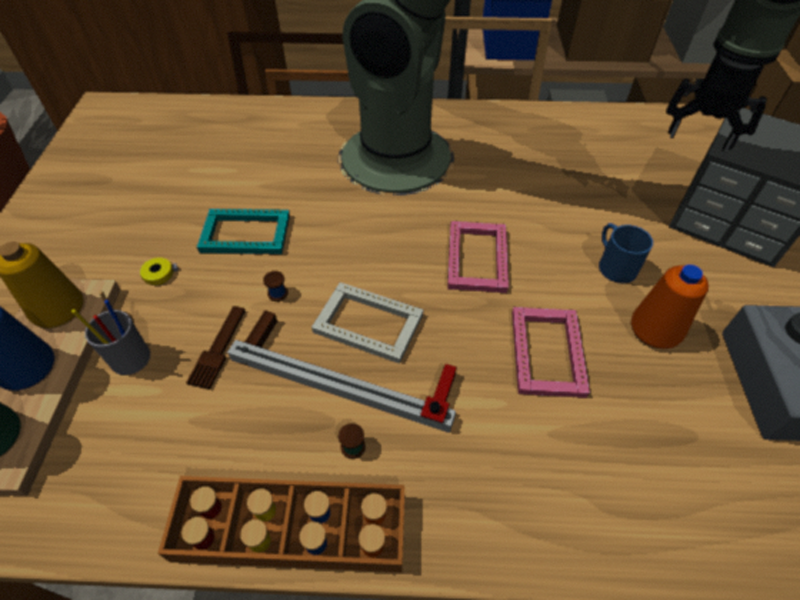

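The top view shows the white loom (370–463, 257–331), fence from (350,203) to (525,258), red jaw at (355,222), end stop at (505,278), and a blue bobbin at (502,323) beside the loom's near right corner. Next I'll enlarge it to measure.

```bash
cat > h.py <<'E'
from workcell import monitor, optics, bot
import cv2, numpy as np
from scipy.spatial.transform import Rotation as R
def ray(n,u,v,z):
    p=optics.camera_params(n); r=R.from_euler('xyz',p['rotation']).as_matrix()
    d=r@np.array([(u-p['cx'])/p['fx'],(v-p['cy'])/p['fy'],1]); o=p['origin']
    return (o+d*(z-o[2])/d[2])
def proj(n,P):
    p=optics.camera_params(n); r=R.from_euler('xyz',p['rotation']).as_matrix()
    c=r.T@(np.array(P)-p['origin']); return np.array([p['fx']*c[0]/c[2]+p['cx'],p['fy']*c[1]/c[2]+p['cy']])
def crop(n,u0,v0,w,h,k,name):
    im=optics.grab_frame(n)[v0:v0+h,u0:u0+w,::-1]
    cv2.imwrite(name,cv2.resize(im,None,fx=k,fy=k,interpolation=cv2.INTER_CUBIC))
E
python3 - <<'E'
from h import *
crop("top",232,128,160,120,5,"pics/top1.png")
E
```

```text
(no output)
```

View pics/top1.png

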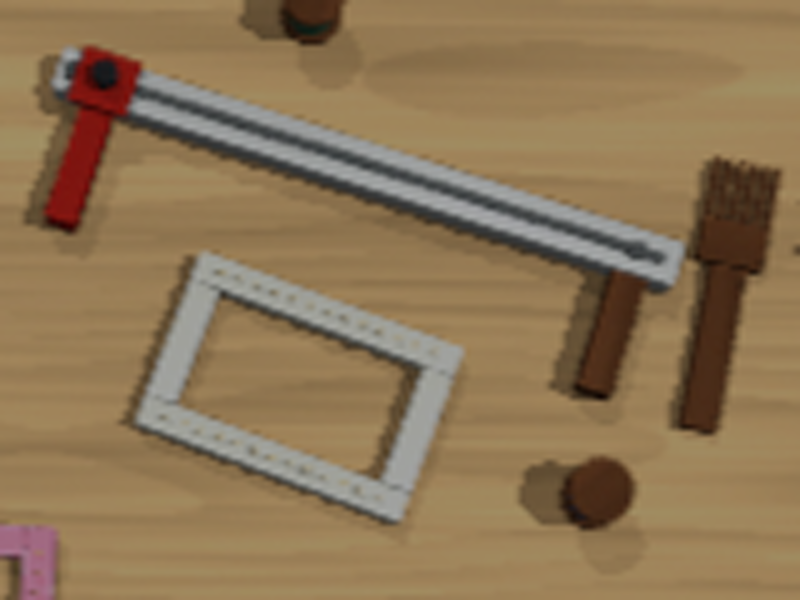

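```bash
cat >> h.py <<'E'
def px(u,v): return (u+.5)/5-.5+232,(v+.5)/5-.5+128
E
python3 - <<'E'
from h import *
def S(name,pts,z):
    P=[ray("top",*px(*q),z) for q in pts]
    print(name,[list(np.round(p[:2],4)) for p in P]); return P
f=S("fence top: bl,fl,br,fr",[(65,47),(53,88),(685,242),(670,283)],.03)
print(np.linalg.norm(f[0]-f[2]),np.linalg.norm(f[0]-f[1]))
for a,b in((0,2),(1,3)): d=f[a]-f[b]; print('yaw',np.arctan2(-d[0],d[1]))
l=S("loom fl fr nr nl",[(202,253),(463,350),(403,517),(137,420)],.02)
for i in range(4):
    d=l[i]-l[(i+1)%4]; print(np.linalg.norm(d),np.arctan2(-d[0],d[1]))
print('loom c',np.mean(l,0))
S("stop",[(612,275),(640,278),(607,395),(578,387)],.028)
S("jaw near l,r; top l r",[(47,220),(75,228),(85,110),(110,118)],.031)
S("blue",[(598,492)],.048);
S("green",[(311,15)],.048);
S("knob",[(104,72)],.053)
E
```

```text
fence top: bl,fl,br,fr [[np.float64(0.7353), np.float64(0.1243)], [np.float64(0.7079), np.float64(0.1316)], [np.float64(0.6107), np.float64(-0.2749)], [np.float64(0.5839), np.float64(-0.2649)]]
0.41825341421919604 0.028307367494779224
yaw -0.302524918481744
yaw -0.30328111928962787
loom fl fr nr nl [[np.float64(0.6024), np.float64(0.0344)], [np.float64(0.5409), np.float64(-0.1333)], [np.float64(0.4332), np.float64(-0.0947)], [np.float64(0.4937), np.float64(0.0747)]]
0.17862982135927863 -0.35199665099975125
0.11431172532871717 -1.9147419625097952
0.17984975380874088 2.798992503907218
0.1159983208622375 1.2162851785231243
loom c [ 0.51754558 -0.02974471  0.02      ]
stop [[np.float64(0.5891), np.float64(-0.2281)], [np.float64(0.5873), np.float64(-0.2461)], [np.float64(0.5114), np.float64(-0.2239)], [np.float64(0.5164), np.float64(-0.2056)]]
jaw near l,r; top l r [[np.float64(0.6207), np.float64(0.1337)], [np.float64(0.6157), np.float64(0.1157)], [np.float64(0.6933), np.float64(0.1106)], [np.float64(0.6882), np.float64(0.0945)]]
blue [[np.float64(0.4473), np.float64(-0.2145)]]
green [[np.float64(0.753), np.float64(-0.0341)]]
knob [[np.float64(0.7126), np.float64(0.0978)]]
```

```bash
cat >> h.py <<'E'
O=np.array([.6455,-.067,0]); Y=-.303
RJ=R.from_euler('z',Y).as_matrix()
def w(jx,jy,z): return O+RJ@[jx,jy,z]
def st():
    s=monitor.observe(); T=R.from_euler('xyz',s['tool_rot']).as_matrix(); return s,T,RJ.T@(s['position']-O)
def goto(tgt,yaw=None):
    """rows of full scale (30 mm, 6 deg) in tool axes, total"""
    s,T,j=st(); print('t',s['clock'],'jig pos',j.round(4),'F jig',(RJ.T@s['force']).round(1),'grip',s['grip_width'])
    print('tool axes in jig\n',(RJ.T@T).round(3))
    d=T.T@(np.array(tgt)-s['position']); print('shift rows',(d/.03).round(2))
    # nearest pointing-down attitude with tool y along a jig axis
    best=min((R.from_matrix(T.T@(RJ@np.column_stack([[0,0,-1],y,np.cross([0,0,-1],y)]))).as_rotvec() for y in ([1,0,0],[-1,0,0],[0,1,0],[0,-1,0])),key=np.linalg.norm)
    print('turn rows',(best/np.deg2rad(6)).round(2))
E
python3 - <<'E'
from h import *
goto(w(-.133,-.003,.20)); print(ray("top",118,203,.1),ray("top",127,253,.05))
E
```

```text
t 0.15 jig pos [-0.5602  0.4915  0.2222] F jig [ 0.4 -0.1  0.7] grip 0.08508746055561456
tool axes in jig
 [[-0.     0.122  0.993]
 [-0.001  0.993 -0.122]
 [-1.    -0.001  0.   ]]
shift rows [  0.75 -14.63  16.14]
turn rows [-1.16 -0.    0.01]
[0.50498467 0.49955314 0.1       ] [0.35689433 0.47873615 0.05      ]
```

arm_command(delta_pos=[[0,-0.3,0.3],[0,-0.8,0.7],[0,-0.97,0.84],[0,-0.97,0.84],[0,-0.97,0.84],[0,-0.97,0.84],[0,-0.97,0.84],[0,-0.97,0.84],[0,-0.97,0.84],[0,-0.97,0.84]], rotation=[[-0.6,0,0],[-0.6,0,0],[0,0,0],[0,0,0],[0,0,0],[0,0,0],[0,0,0],[0,0,0],[0,0,0],[0,0,0]], gripper=1, grip_force=40)

```text
clock: 1.15
position: [0.3998, 0.2378, 0.2199]
tool_rot: [-2.303, 1.567, -2.589]
force: [1.8, 0.3, 0.4]
grip_width: -0.0002
```

```bash
python3 -c "
from h import *
goto(w(-.133,-.003,.15))"
```

```text
t 1.15 jig pos [-0.3254  0.2176  0.2199] F jig [1.6 0.9 0.4] grip -0.00020103237094017882
tool axes in jig
 [[-0.002 -0.018  1.   ]
 [-0.003  1.     0.018]
 [-1.    -0.003 -0.002]]
shift rows [ 2.34 -7.46  6.29]
turn rows [ 0.17 -0.02  0.03]
```

arm_command(delta_pos=[[0.1,-0.9,0.75],[0.2,-0.9,0.75],[0.3,-0.9,0.75],[0.3,-0.9,0.75],[0.3,-0.9,0.75],[0.3,-0.9,0.75],[0.3,-0.9,0.75],[0.3,-0.9,0.75],[0.2,-0.4,0.4],[0,0,0]], rotation=[[0.1,0,0],[0.1,0,0],[0,0,0],[0,0,0],[0,0,0],[0,0,0],[0,0,0],[0,0,0],[0,0,0],[0,0,0]])

```text
clock: 2.15
position: [0.5186, -0.0546, 0.1484]
tool_rot: [-1.919, 1.568, -2.232]
force: [-0.2, 0.8, -0.1]
grip_width: -0.0002
```

```bash
python3 -c "
from h import *
goto(w(-.133,-.003,.06))"
```

```text
t 2.15 jig pos [-0.1248 -0.026   0.1484] F jig [-0.4  0.7 -0.1] grip -0.00024340167793556277
tool axes in jig
 [[-0.001  0.01   1.   ]
 [-0.003  1.    -0.01 ]
 [-1.    -0.003 -0.001]]
shift rows [ 2.95  0.77 -0.28]
turn rows [-0.1  -0.01  0.03]
```

arm_command(delta_pos=[[0.6,0.4,-0.2],[0.8,0.37,-0.1],[0.8,0,0],[0.6,0,0],[0,0,0]], rotation=[[-0.1,0,0],[0,0,0],[0,0,0],[0,0,0],[0,0,0]])

```text
clock: 2.65
position: [0.5163, -0.0261, 0.0627]
tool_rot: [-1.942, 1.57, -2.243]
force: [-0.4, -0.7, 0.6]
grip_width: 0.0004
```

```bash
python3 -c "
from h import *
goto(w(-.133,-.003,.022))
crop('scene',190,170,160,120,5,'pics/s2.png')"
```

```text
t 2.65 jig pos [-0.1355  0.0005  0.0627] F jig [-0.2 -0.7  0.6] grip 0.00044864180651690925
tool axes in jig
 [[-0.    -0.002  1.   ]
 [-0.001  1.     0.002]
 [-1.    -0.001 -0.   ]]
shift rows [ 1.36 -0.11  0.08]
turn rows [ 0.02 -0.    0.01]
```

View pics/s2.png

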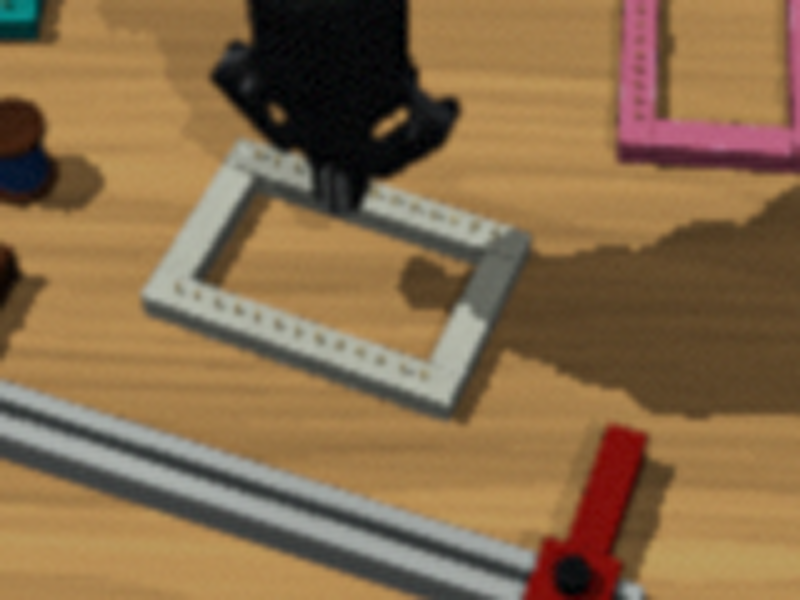

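The fingertips hang over the loom's opening, at crop (340,205); with the tips 47 mm up, that puts them near its middle. I'll descend.

arm_command(delta_pos=[[0.7,-0.1,0.1],[0.6,0,0],[0.1,0,0],[0,0,0.4],[0,0,0.5],[0,0,0.5],[0,0,0.3]], rotation=[[0,0,0],[0,0,0],[0,0,0],[0,0,0],[0,0,0],[0,0,0],[0,0,0]])

```text
clock: 3.4
position: [0.572, -0.0431, 0.0305]
tool_rot: [0.319, 1.563, 0.02]
force: [0.3, -0.0, 0.3]
grip_width: 0.0001
```

```bash
python3 -c "
from h import *
goto(w(-.033,-.003,.021))"
```

```text
t 3.4 jig pos [-0.0773  0.0009  0.0305] F jig [0.3 0.  0.3] grip 5.810546454213275e-05
tool axes in jig
 [[ 0.008 -0.004  1.   ]
 [ 0.003  1.     0.004]
 [-1.     0.003  0.008]]
shift rows [ 0.33 -0.14  1.47]
turn rows [ 0.04  0.07 -0.02]
```

arm_command(delta_pos=[[0,0,-0.3],[0.2,0,0],[0.2,0,0],[0,0,0]], rotation=[[0,0,0],[0,0.07,0],[0,0,0],[0,0,0]])

```text
clock: 3.8
position: [0.5638, -0.0399, 0.02]
tool_rot: [1.06, 1.567, 0.76]
force: [-1.0, -0.5, -0.4]
grip_width: 0.0001
```

```bash
python3 -c "
from h import *
goto(w(-.033,-.003,.021))
crop('scene',190,170,160,120,5,'pics/s3.png')"
```

```text
t 3.8 jig pos [-0.086   0.0015  0.02  ] F jig [-0.8 -0.7 -0.4] grip 0.00013092129462331453
tool axes in jig
 [[ 0.002 -0.004  1.   ]
 [ 0.003  1.     0.004]
 [-1.     0.003  0.002]]
shift rows [-0.03 -0.16  1.77]
turn rows [ 0.04  0.02 -0.03]
```

View pics/s3.png

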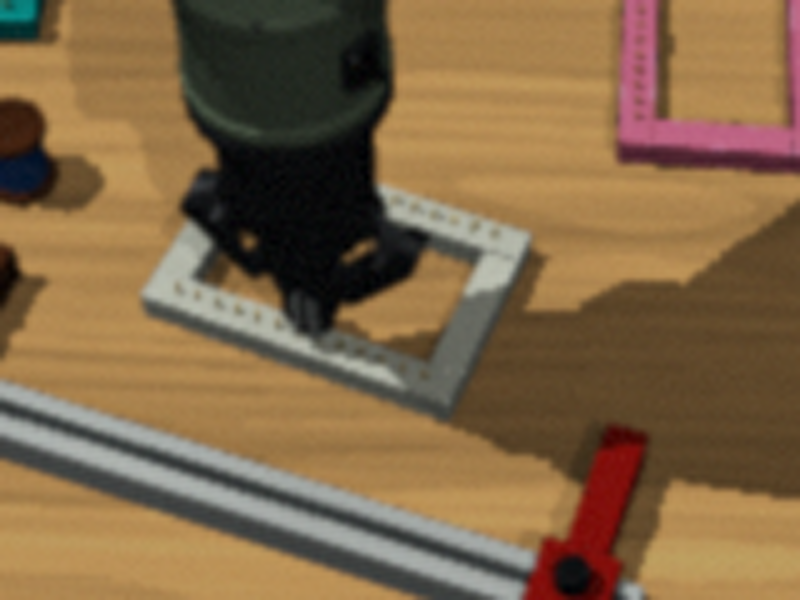

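```bash
python3 - <<'E'
from h import *
q=lambda P:((proj('scene',P)-[190,170]+.5)*5-.5).round(0)
for z in (.006,.02,.034): print(z,q(w(-.086,.0015,z)),q(w(-.075,.0015,z)))
s=lambda u,v,z:(RJ.T@(ray('scene',(u+.5)/5-.5+190,(v+.5)/5-.5+170,z)-O)).round(4)
for u,v in((145,297),(450,408),(530,235),(195,278),(432,362),(243,147)): print((u,v),s(u,v,.02))
print('loom pred',[q(w(-.133,-.003,0)+R.from_euler('z',-.352).apply([a*.06,b*.09,.02])) for a in(1,-1) for b in(1,-1)])
print('knob',q([.7126,.0978,.053]))
E
```

```text
0.006 [314. 348.] [307. 365.]
0.02 [313. 334.] [305. 350.]
0.034 [312. 319.] [304. 335.]
(145, 297) [-0.0778 -0.0926  0.02  ]
(450, 408) [-0.067   0.0853  0.02  ]
(530, 235) [-0.1868  0.0893  0.02  ]
(195, 278) [-0.0983 -0.0724  0.02  ]
(432, 362) [-0.0904  0.0669  0.02  ]
(243, 147) [-0.1917 -0.0845  0.02  ]
loom pred [array([449., 405.]), array([139., 296.]), array([532., 233.]), array([238., 137.])]
knob [577. 568.]
```

```bash
python3 - <<'E'
from h import *
q=lambda P:((proj('scene',P)-[190,170]+.5)*5-.5).round(0)
for z in (.0487,.0557,.0627): print(z,q(w(-.1355,.0005,z)),q(w(-.1245,.0005,z)))
a=cv2.imread('pics/s2.png')[100:260,240:440]; b=cv2.imread('pics/s3.png')[220:380,210:410]
cv2.imwrite('pics/c4.png',cv2.resize(np.hstack([a,b]),None,fx=2,fy=2,interpolation=cv2.INTER_CUBIC))
E
```

```text
0.0487 [343. 230.] [336. 246.]
0.0557 [343. 222.] [335. 238.]
0.0627 [342. 214.] [334. 230.]
```

View pics/c4.png

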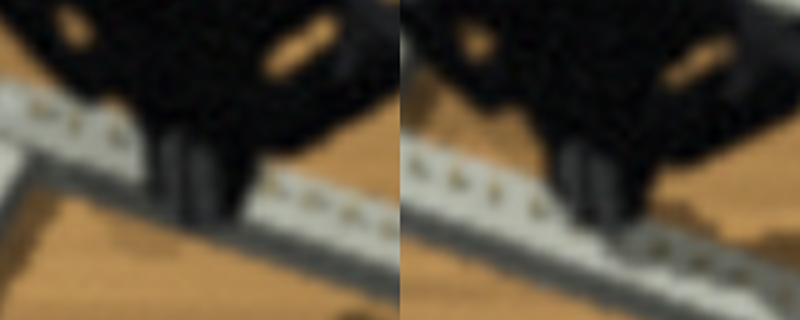

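The fingertip rests on top of the far bar (crop ~315,335) and the frame hasn't moved. So the tips stand about 14 mm higher than the reported TCP suggests. I'll raise, go back over the opening and descend lower, watching the force.

arm_command(delta_pos=[[-0.7,0,0],[-0.3,0,-0.7],[0,0,-0.8],[0,0,-0.1],[0,0,0]], rotation=[[0,0,0],[0,0,0],[0,0,0],[0,0,0],[0,0,0]])

```text
clock: 4.35
position: [0.5164, -0.0256, 0.051]
tool_rot: [1.175, 1.567, 0.876]
force: [0.0, 0.6, 0.6]
grip_width: 0.0001
```

```bash
python3 -c "
from h import *
goto(w(-.133,-.003,.02))"
```

```text
t 4.35 jig pos [-0.1356  0.001   0.051 ] F jig [-0.1  0.5  0.6] grip 0.0001122511827501448
tool axes in jig
 [[ 0.001 -0.004  1.   ]
 [ 0.003  1.     0.004]
 [-1.     0.003  0.001]]
shift rows [ 1.03 -0.14  0.09]
turn rows [ 0.04  0.01 -0.03]
```

arm_command(delta_pos=[[0.7,0,0.1],[0.3,0,0],[0,0,0],[0,0,0],[0,0,0]], rotation=[[0,0,0],[0,0,0],[0,0,0],[0,0,0],[0,0,0]])

```text
clock: 4.85
position: [0.5216, -0.027, 0.0206]
tool_rot: [0.885, 1.567, 0.585]
force: [-0.6, 0.5, 0.6]
grip_width: -0.0002
```

arm_command(delta_pos=[[0.1,0,0],[0.1,0,0],[0,0,0]], rotation=[[0,0,0],[0,0,0],[0,0,0]])

```text
clock: 5.15
position: [0.5222, -0.027, 0.0152]
tool_rot: [0.749, 1.565, 0.45]
force: [0.2, -0.8, -0.3]
grip_width: 0.0002
```

```bash
python3 -c "
from h import *
goto(w(-.133,-.003,.02))
crop('scene',220,180,80,60,10,'pics/s5.png')"
```

```text
t 5.15 jig pos [-0.1296  0.0014  0.0152] F jig [ 0.4 -0.7 -0.3] grip 0.0001525048537092553
tool axes in jig
 [[ 0.004 -0.003  1.   ]
 [ 0.004  1.     0.003]
 [-1.     0.004  0.004]]
shift rows [-0.16 -0.14 -0.11]
turn rows [ 0.03  0.04 -0.04]
```

View pics/s5.png

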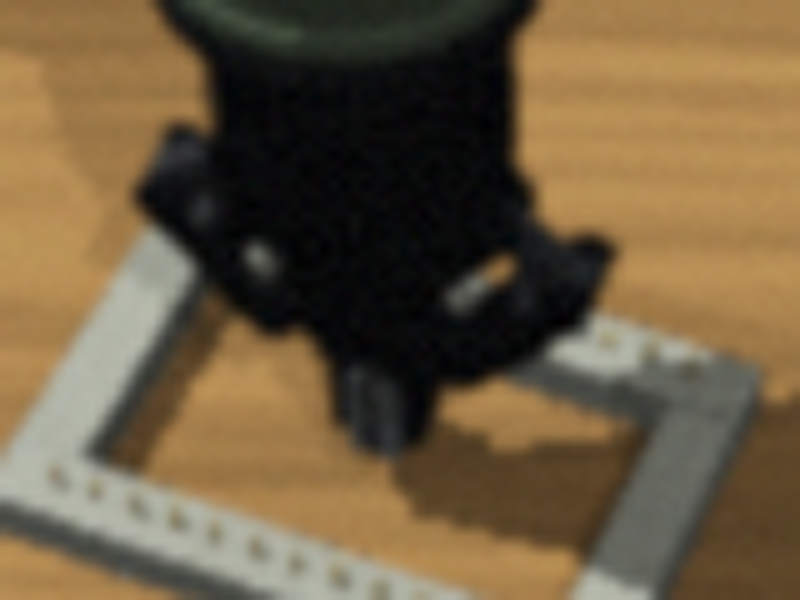

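```bash
python3 -c "
from h import *
for z in (0.001,.008,.015):print(z,RJ.T@(ray('scene',258.2,225.0,z)-O))
print(proj('scene',w(-.1296,.0014,.0012)),proj('scene',w(-.1186,.0014,.0012)))"
```

```text
0.001 [-0.13825717 -0.00297022  0.001     ]
0.008 [-0.13366468 -0.00082666  0.008     ]
0.015 [-0.12907219  0.00131689  0.015     ]
[258.51848997 227.79588799] [257.04289861 230.88804256]
```

arm_command(delta_pos=[[0.1,0,0],[0,0,0],[0.1,0,0],[0,0,0]], rotation=[[0,0,0],[0,0,0],[0,0,0],[0,0,0]])

```text
clock: 5.6
position: [0.5224, -0.027, 0.0089]
tool_rot: [0.72, 1.565, 0.42]
force: [-0.2, -0.0, 0.3]
grip_width: 0.0002
```

arm_command(delta_pos=[[0,-0.1,0.3],[0,-0.1,0.4],[0,0,0.4],[0,0,0.4],[0,0,0.4],[0,0,0]], rotation=[[0,0,0],[0,0,0],[0,0,0],[0,0,0],[0,0,0],[0,0,0]])

```text
clock: 6.2
position: [0.5798, -0.0534, 0.0093]
tool_rot: [0.674, 1.566, 0.373]
force: [-0.3, -0.7, -0.1]
grip_width: 0.0004
```

```bash
python3 -c "
from h import *
goto(w(-.035,-.003,.009))"
```

```text
t 6.2 jig pos [-0.0667 -0.0066  0.0093] F jig [-0.1 -0.7 -0.1] grip 0.00035195657259508506
tool axes in jig
 [[ 0.004 -0.002  1.   ]
 [ 0.003  1.     0.002]
 [-1.     0.003  0.004]]
shift rows [0.01 0.12 1.06]
turn rows [ 0.02  0.04 -0.03]
```

Small steps to the fence, watching the force.

arm_command(delta_pos=[[0,0.05,0.3],[0,0.05,0.3],[0,0,0.2],[0,0,0]], rotation=[[0,0,0],[0,0,0],[0,0,0],[0,0,0]])

```text
clock: 6.6
position: [0.6049, -0.0585, 0.0091]
tool_rot: [0.836, 1.567, 0.535]
force: [-0.9, 0.3, 1.1]
grip_width: 0.0001
```

arm_command(delta_pos=[[0,0,0.2],[0,0,0.1],[0,0,0]], rotation=[[0,0,0],[0,0,0],[0,0,0]])

```text
clock: 6.9
position: [0.6137, -0.0612, 0.0091]
tool_rot: [0.979, 1.568, 0.678]
force: [-0.8, 0.2, 1.2]
grip_width: -0.0002
```

```bash
python3 -c "
from h import *
goto(w(-.035,-.003,.009))
crop('scene',170,190,140,105,5.7,'pics/s6.png')"
```

```text
t 6.9 jig pos [-0.0321 -0.0039  0.0091] F jig [-0.8 -0.1  1.2] grip -0.00019576074601591008
tool axes in jig
 [[ 0.002 -0.002  1.   ]
 [ 0.003  1.     0.002]
 [-1.     0.003  0.002]]
shift rows [ 0.    0.03 -0.1 ]
turn rows [ 0.02  0.02 -0.03]
```

View pics/s6.png

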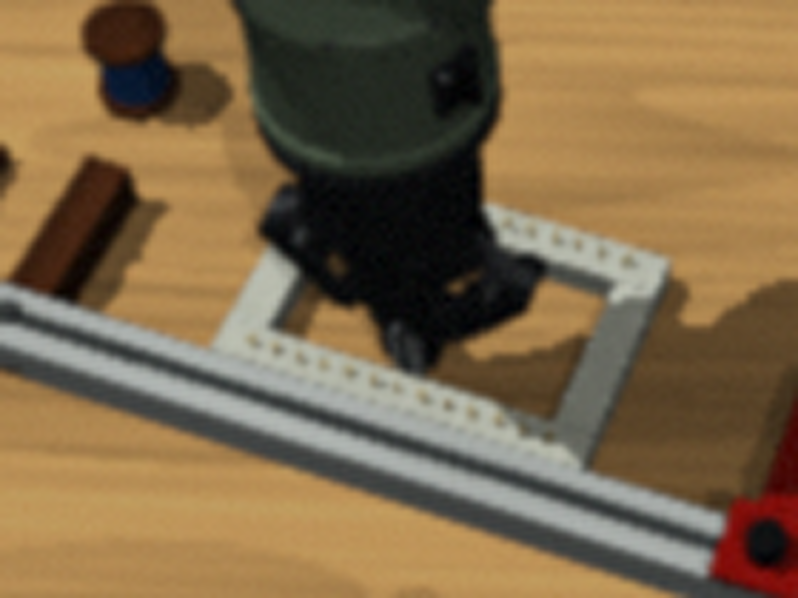

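The frame is now nearly at the fence and parallel to it, with the fingers inside at (410,360). I'll press until the force rises.

arm_command(delta_pos=[[0,0,0.15],[0,0,0.1],[0,0,0.1]], rotation=[[0,0,0],[0,0,0],[0,0,0]])

```text
clock: 7.25
position: [0.6171, -0.0622, 0.0084]
tool_rot: [3.046, 1.558, 2.746]
force: [-24.4, 6.8, 28.0]
grip_width: 0.0004
```

arm_command(delta_pos=[[0,0,0.15],[0,0,0.15],[0,0,0.15]], rotation=[[0,0,0],[0,0,0],[0,0,0]])

```text
clock: 7.55
position: [0.617, -0.0622, 0.0085]
tool_rot: [-3.105, 1.529, 2.88]
force: [-33.7, 9.3, 35.7]
grip_width: -0.0002
```

```bash
python3 -c "
from h import *
goto(w(-.035,-.07,.009))"
```

```text
t 7.55 jig pos [-0.0286 -0.0039  0.0085] F jig [-35.   -1.1  35.7] grip -0.00020134106836480268
tool axes in jig
 [[-0.042 -0.004  0.999]
 [-0.002  1.     0.004]
 [-0.999 -0.002 -0.042]]
shift rows [-0.   -2.2  -0.22]
turn rows [ 0.04 -0.4   0.02]
```

arm_command(delta_pos=[[0,0,-0.4],[0.1,0,-0.5],[0.1,0,-0.2],[0,0,0]], rotation=[[0,-0.2,0],[0,-0.2,0],[0,0,0],[0,0,0]])

```text
clock: 7.95
position: [0.5853, -0.0522, 0.0039]
tool_rot: [-0.618, 1.569, -0.916]
force: [1.0, 0.3, 0.8]
grip_width: -0.0002
```

```bash
python3 -c "
from h import *
goto(w(-.058,-.13,.005))"
```

```text
t 7.95 jig pos [-0.0618 -0.0039  0.0039] F jig [0.8 0.6 0.8] grip -0.0002424001296352403
tool axes in jig
 [[ 0.002 -0.005  1.   ]
 [-0.001  1.     0.005]
 [-1.    -0.001  0.002]]
shift rows [-0.03 -4.21  0.11]
turn rows [0.04 0.02 0.01]
```

arm_command(delta_pos=[[0,-0.4,0.05],[0,-0.5,0.05],[0,-0.5,0],[0,-0.5,0],[0,-0.4,0],[0,-0.4,0],[0,-0.3,0],[0,-0.2,0],[0,0,0]], rotation=[[0,0,0],[0,0,0],[0,0,0],[0,0,0],[0,0,0],[0,0,0],[0,0,0],[0,0,0],[0,0,0]])

```text
clock: 8.85
position: [0.5593, -0.1562, 0.0044]
tool_rot: [0.467, 1.569, 0.164]
force: [-1.5, -0.3, 2.1]
grip_width: 0.0001
```

```bash
python3 -c "
from h import *
goto(w(-.058,-.136,.005))"
```

```text
t 8.85 jig pos [-0.0556 -0.1109  0.0044] F jig [-1.4 -0.8  2.1] grip 0.00010777644119755637
tool axes in jig
 [[ 0.001 -0.     1.   ]
 [ 0.001  1.     0.   ]
 [-1.     0.001  0.001]]
shift rows [-0.02 -0.84 -0.08]
turn rows [ 0.    0.01 -0.01]
```

arm_command(delta_pos=[[0,-0.25,0],[0,-0.25,-0.05],[0,-0.15,0],[0,0,0]], rotation=[[0,0,0],[0,0,0],[0,0,0],[0,0,0]])

```text
clock: 9.25
position: [0.5526, -0.1745, 0.0045]
tool_rot: [0.571, 1.568, 0.269]
force: [0.3, -0.6, 1.1]
grip_width: 0.0001
```

arm_command(delta_pos=[[0,-0.1,0],[0,-0.1,0],[0,-0.05,0]], rotation=[[0,0,0],[0,0,0],[0,0,0]])

```text
clock: 9.55
position: [0.5507, -0.1813, 0.0044]
tool_rot: [0.647, 1.568, 0.347]
force: [0.9, 2.6, 1.8]
grip_width: -0.0001
```

```bash
python3 -c "
from h import *
goto(w(-.058,-.136,.005))"
```

```text
t 9.55 jig pos [-0.0564 -0.1374  0.0044] F jig [0.1 2.8 1.8] grip -0.00014031522329143996
tool axes in jig
 [[ 0.002 -0.002  1.   ]
 [ 0.002  1.     0.002]
 [-1.     0.002  0.002]]
shift rows [-0.02  0.05 -0.05]
turn rows [ 0.02  0.02 -0.02]
```

arm_command(delta_pos=[[0,-0.1,0],[0,-0.1,0]], rotation=[[0,0,0],[0,0,0]])

```text
clock: 9.75
position: [0.5491, -0.1869, 0.0044]
tool_rot: [0.698, 1.568, 0.398]
force: [1.5, 1.4, 1.2]
grip_width: 0.0002
```

arm_command(delta_pos=[[0,-0.15,0],[0,-0.1,0]], rotation=[[0,0,0],[0,0,0]])

```text
clock: 9.95
position: [0.5486, -0.189, 0.0044]
tool_rot: [1.279, 1.562, 0.983]
force: [4.0, 23.4, 6.3]
grip_width: -0.0001
```

Stop contact. I'll back off to the frame's middle and re-press lightly on the fence.

arm_command(delta_pos=[[0,0.3,0],[0,0.6,0],[0,0.6,0],[0,0.5,0.1],[0,0,0.3],[0,0,0.2],[0,0,0]], rotation=[[0,0,0],[0,0,0],[0,0,0],[0,0,0],[0,0,0],[0,0,0],[0,0,0]])

```text
clock: 10.65
position: [0.5848, -0.1375, 0.0048]
tool_rot: [1.2, 1.564, 0.902]
force: [-0.7, -0.1, -0.5]
grip_width: -0.0003
```

```bash
python3 -c "
from h import *
goto(w(-.029,-.08,.005))"
```

```text
t 10.65 jig pos [-0.0369 -0.0854  0.0048] F jig [-0.6 -0.3 -0.5] grip -0.0002877887001927232
tool axes in jig
 [[ 0.002 -0.005  1.   ]
 [ 0.006  1.     0.005]
 [-1.     0.006  0.002]]
shift rows [-0.    0.18  0.26]
turn rows [ 0.05  0.02 -0.06]
```

arm_command(delta_pos=[[0,0,0.15],[0,0,0.1],[0,0,0.05]], rotation=[[0,0,0],[0,0,0],[0,0,0]])

```text
clock: 10.95
position: [0.5906, -0.1409, 0.0042]
tool_rot: [2.182, 1.564, 1.883]
force: [-12.4, 7.0, 9.9]
grip_width: -0.0004
```

arm_command(delta_pos=[[0,0,0.1],[0,0,0.05]], rotation=[[0,0,0],[0,0,0]])

```text
clock: 11.15
position: [0.5902, -0.1412, 0.0034]
tool_rot: [2.765, 1.555, 2.464]
force: [-5.2, 3.1, 3.9]
grip_width: 0.0
```

arm_command(delta_pos=[[0,0,-0.4],[0,0,-0.3],[-0.9,0,0],[-1,0.3,0],[-1,0.8,0],[0,1,0],[0,1,0],[0,1,0],[0,1,0],[0,1,0]], rotation=[[0,0,0],[0,0,0],[0,0,0],[0,0,0],[0,0,0],[0,0,0],[0,0,0],[0,0,0],[0,0,0],[0,0,0]])

```text
clock: 12.15
position: [0.6257, 0.0356, 0.096]
tool_rot: [2.873, 1.557, 2.559]
force: [0.4, 0.3, 0.3]
grip_width: -0.0002
```

```bash
python3 -c "
from h import *
goto(w(-.048,.222,.09))"
```

```text
t 12.15 jig pos [-0.0495  0.092   0.096 ] F jig [0.2 0.4 0.3] grip -0.00022337336416020272
tool axes in jig
 [[-0.013  0.011  1.   ]
 [ 0.004  1.    -0.011]
 [-1.     0.004 -0.013]]
shift rows [0.22 4.33 0.01]
turn rows [-0.1  -0.13 -0.04]
```

arm_command(delta_pos=[[0,1,0],[0,1,0],[0,1,0],[0,0.7,0],[0,0.1,0],[0,0,0]], rotation=[[-0.1,-0.13,0],[0,0,0],[0,0,0],[0,0,0],[0,0,0],[0,0,0]])

```text
clock: 12.75
position: [0.6615, 0.1518, 0.0965]
tool_rot: [1.207, 1.565, 0.907]
force: [-0.3, -0.0, -0.6]
grip_width: -0.0002
```

```bash
python3 -c "
from h import *
goto(w(-.048,.222,.013))
crop('top',232,128,160,120,5,'pics/t7.png')"
```

```text
t 12.75 jig pos [-0.05    0.2136  0.0965] F jig [-0.3 -0.1 -0.6] grip -0.0002328384634483718
tool axes in jig
 [[ 0.002 -0.003  1.   ]
 [ 0.005  1.     0.003]
 [-1.     0.005  0.002]]
shift rows [2.78 0.27 0.06]
turn rows [ 0.03  0.02 -0.05]
```

View pics/t7.png

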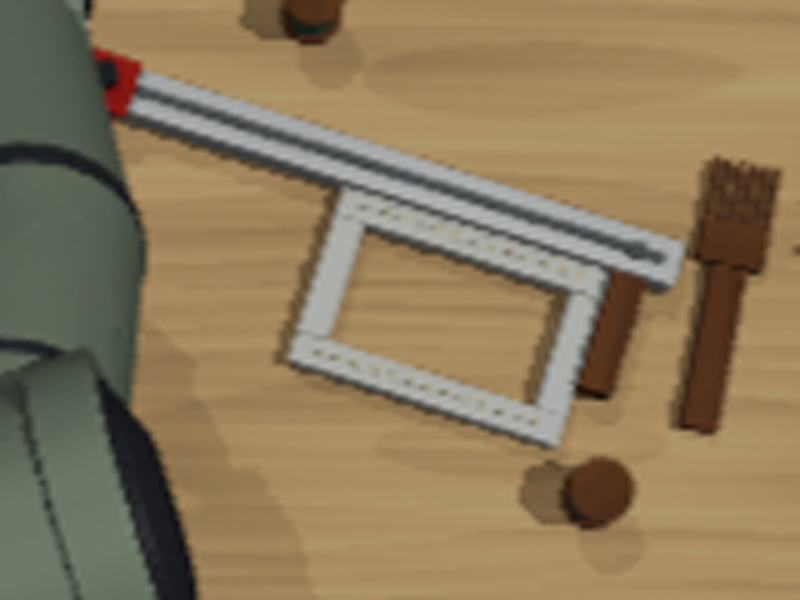

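The frame is seated in the corner: its far right corner (605,270) is at the stop and its far edge runs along the fence. Next is the jaw.

arm_command(delta_pos=[[0.5,0.3,0],[1,0,0],[0.9,0,0],[0.3,0,0],[0,0,0]], rotation=[[0,0,-0.05],[0,0,0],[0,0,0],[0,0,0],[0,0,0]])

```text
clock: 13.3
position: [0.6647, 0.156, 0.0117]
tool_rot: [-0.546, 1.567, -0.852]
force: [0.0, 0.3, 0.2]
grip_width: 0.0
```

```bash
python3 -c "
from h import *
goto(w(-.048,.19,.012))"
```

```text
t 13.3 jig pos [-0.0482  0.2186  0.0117] F jig [-0.1  0.3  0.2] grip 4.135673544127967e-05
tool axes in jig
 [[ 0.003  0.003  1.   ]
 [-0.002  1.    -0.003]
 [-1.    -0.002  0.003]]
shift rows [-0.01 -0.95  0.01]
turn rows [-0.03  0.03  0.02]
```

arm_command(delta_pos=[[0,-0.4,0],[0,-0.5,0],[0,-0.5,0],[0,-0.5,0],[0,-0.5,0],[0,-0.5,0],[0,-0.5,0]], rotation=[[0,0,0],[0,0,0],[0,0,0],[0,0,0],[0,0,0],[0,0,0],[0,0,0]])

```text
clock: 14.0
position: [0.6334, 0.0517, 0.016]
tool_rot: [0.265, 1.563, -0.041]
force: [1.4, 3.8, -1.6]
grip_width: -0.0001
```

```bash
python3 -c "
from h import *
goto(w(-.048,.038,.012))"
```

```text
t 14.0 jig pos [-0.0469  0.1097  0.016 ] F jig [ 0.2  4.  -1.6] grip -6.0368222117782705e-05
tool axes in jig
 [[ 0.008  0.003  1.   ]
 [ 0.002  1.    -0.003]
 [-1.     0.002  0.008]]
shift rows [ 0.13 -2.39 -0.03]
turn rows [-0.03  0.07 -0.02]
```

arm_command(delta_pos=[[0.1,-0.4,0],[0,-0.4,0],[0,-0.4,0],[0,-0.3,0],[0,-0.2,0],[0,-0.1,0]], rotation=[[0,0.05,0],[0,0,0],[0,0,0],[0,0,0],[0,0,0],[0,0,0]])

```text
clock: 14.6
position: [0.6153, -0.0064, 0.0161]
tool_rot: [0.935, 1.567, 0.626]
force: [0.2, 2.4, 2.1]
grip_width: -0.0001
```

```bash
python3 -c "
from h import *
goto(w(-.048,.038,.012))"
```

```text
t 14.6 jig pos [-0.0469  0.0488  0.0161] F jig [-0.5  2.4  2.1] grip -7.881347123248621e-05
tool axes in jig
 [[ 0.003  0.006  1.   ]
 [ 0.003  1.    -0.006]
 [-1.     0.003  0.002]]
shift rows [ 0.14 -0.36 -0.03]
turn rows [-0.06  0.02 -0.03]
```

arm_command(delta_pos=[[0,-0.15,0],[0,-0.15,0],[0,-0.1,0]], rotation=[[0,0,0],[0,0,0],[0,0,0]])

```text
clock: 14.9
position: [0.6117, -0.0179, 0.0159]
tool_rot: [0.967, 1.566, 0.659]
force: [3.2, 13.7, 1.2]
grip_width: -0.0001
```

arm_command(delta_pos=[[0,-0.1,0],[0,-0.1,0]], rotation=[[0,0,0],[0,0,0]])

```text
clock: 15.1
position: [0.6117, -0.0179, 0.016]
tool_rot: [1.198, 1.559, 0.894]
force: [5.0, 16.4, -1.9]
grip_width: 0.0001
```

The jaw bears on the frame with about 16 N. I'll retreat and inspect.

arm_command(delta_pos=[[0,0.4,0],[0,0.5,0],[-0.9,0.2,0],[-1,0.5,0],[-1,1,-0.5],[-0.5,1,-1],[0,1,-1],[0,1,-1],[0,1,-1],[0,0,0]], rotation=[[0,0,0],[0,0,0],[0,0,0],[0,0,0],[0,0,0],[0,0,0],[0,0,0],[0,0,0],[0,0,0],[0,0,0]])

```text
clock: 16.1
position: [0.5388, 0.2244, 0.1222]
tool_rot: [1.233, 1.562, 0.93]
force: [0.6, -0.6, 0.2]
grip_width: -0.0001
```

```bash
python3 -c "
from h import *
goto(w(-.048,.038,.012))
crop('top',272,150,100,75,8,'pics/t8.png')
crop('scene',150,200,160,120,5,'pics/s8.png')"
```

```text
t 16.1 jig pos [-0.1887  0.2462  0.1222] F jig [ 0.7 -0.4  0.2] grip -0.00012746332045597702
tool axes in jig
 [[ 0.003 -0.     1.   ]
 [ 0.008  1.     0.   ]
 [-1.     0.008  0.003]]
shift rows [ 3.63 -6.97  4.68]
turn rows [ 0.    0.03 -0.08]
```

View pics/t8.png

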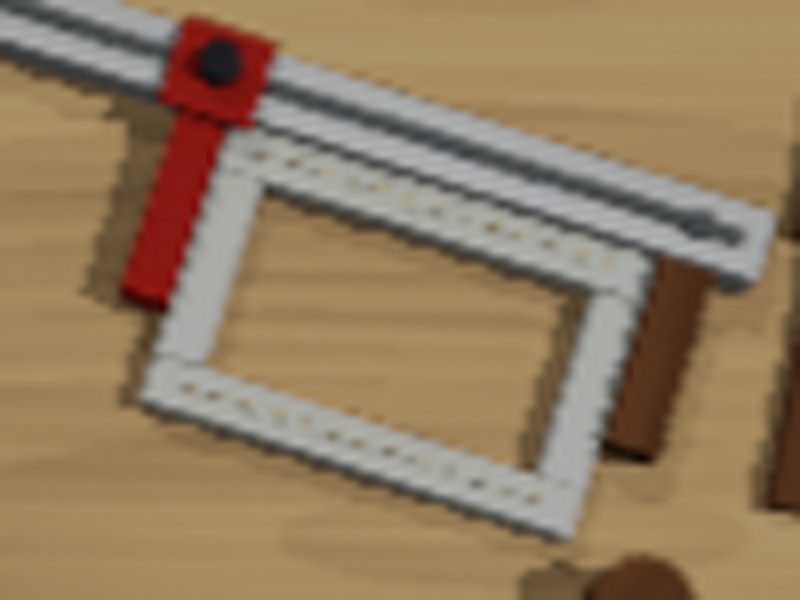

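View pics/s8.png

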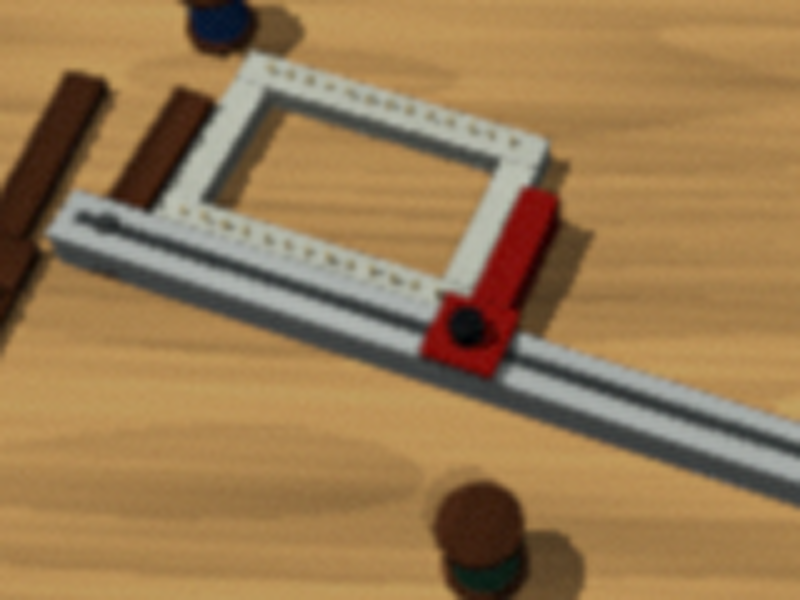

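```bash
python3 - <<'E'
from h import *
g=lambda u,v,z:ray('top',(u+.5)/8-.5+272,(v+.5)/8-.5+150,z)[:2]
# fence back edge line at z=.03
a,b=g(275,57,.03),g(775,212,.03); y=(a-b)/np.linalg.norm(a-b); x=np.array([y[1],-y[0]])
print('fence yaw',np.arctan2(x[1],x[0]))
for n,p in dict(nl=(140,398,.02),nr=(573,537,.02),fr=(653,257,.02)).items():
    d=g(*p)-b; print(n,'x from fence front',(d@x+.03).round(4),'y',(d@y).round(4))
n=g(140,398,.02)-g(573,537,.02); print('loom yaw',np.arctan2(-n[0],n[1]))
for p in((125,297,.031),(168,308,.031),(605,445,.028),(660,262,.028)): d=g(*p)-b; print(p,(d@x+.03).round(4),(d@y).round(4))
E
```

```text
fence yaw -0.2982726468267493
nl x from fence front -0.1174 y 0.2199
nr x from fence front -0.1186 y 0.039
fr x from fence front -0.0001 y 0.0405
loom yaw -0.3049744132429728
(125, 297, 0.031) -0.0821 0.2376
(168, 308, 0.031) -0.0812 0.2199
(605, 445, 0.028) -0.0807 0.038
(660, 262, 0.028) -0.0031 0.038
```

The measurements show the frame flush on all three sides, and the arm is clear.

```bash
python3 -c "
from h import *
print(bot.job_done())"
```

```text
the job is handed in; nothing more can be done
None
```

The frame is squared in the jig and I've handed the job in at about 16 s. No verdict is reported, so this rests on my own checks.

**What I did:** With the closed fingers inside the frame's opening, I pushed it back to the fence, then sideways to the end stop, and re-pressed it lightly on the fence. I then slid the red jaw along until it bore on the frame with about 16 N, and withdrew the arm clear.

**Last checks (top picture, good to about 2 mm):**

| Check | Measured | Wanted |
|---|---|---|
| Near side from fence face | 117–119 mm | 120 mm |
| Far right corner from fence face | 0 mm | 0 mm |
| Frame to end stop | about 1–2 mm | within 3 mm |
| Frame to jaw face | 0 mm | within 3 mm |
| Frame yaw against fence | 0.007 rad | under 0.03 rad |

The bystanders in view (both bobbins and the beater) look unmoved. I did not re-check the cone, mug, pot and tape after the moves.

**What disagreed:**
- **Fingertip height:** the closed fingertips stood about level with the reported TCP, not 14 mm ahead of it. My first push therefore slid over the far bar and rested on it without moving the frame. I caught this in the picture and repeated the push lower.
- **Fence press:** the first full press reached about 35 N sideways and 35 N upward on the fingers. I eased off, and the second press peaked at about 14 N sideways and 10 N upward.

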